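# Pop the sample hatch of the bench reader

### The job

Open the sample port of the low white reader on the bench. With the fingertips, slide the petri dish that lies on the hatch sideways, without lifting it, until it is completely off the hatch and lies flat on the reader's empty deck; then give the ring mark near the front of the hatch one gentle press and let go, so that the hatch pops up, and watch for two seconds that it stays open. Grasp and lift nothing, do not push the hatch back once it has popped, and leave the other things where they stand.

Things in the scene. Friction and masses are not known exactly. Their poses are not given: they have to be found in the camera images.
- reader: Low white bench instrument, 110 (x) x 200 (y) x 75 mm high, fixed; origin at the centre of its underside, z up. Front (-x) has a dark display and three keys. Hatch at its -y end: x -38 to +38, y -18 to -88 mm, top z = 76 mm. Walls right of and behind the hatch are 75 mm high, the front wall before it 68 mm. The rest of the top, y -16 to +92 mm, is the flat deck.
- hatch (a joint): Hatch angle: 0 shut and latched, 1.15 fully open, negative pressed in (stop at -0.125). Push-push latch: press the mark 4 to 7 mm down, 5 to 6 best (5 to 8 N, beyond -0.06) and let go; a spring swings the front edge up, fully open in about 1 s, following a finger that leaves slowly. Cannot be lifted while latched. Pushed shut and in again, it latches again.
- hatch_mark (a point): Dark ring mark (20 mm across) on top of the hatch, the place to press: on its middle line, 58 mm before the hinge, 20 mm behind the front edge; at reader (-18, -53, 76) mm when shut. Moves with the hatch. The dish covers it at first.
- hatch_hinge (a point): Middle of the hinge line at the back edge of the hatch, at reader (+40, -53, 72) mm; the hinge runs along the reader's y. The hatch is a plain grey plate 76 x 70 x 6 mm, its top 1 mm above the deck when shut.
- deck (a point): Centre of the empty deck's surface, at reader (0, +37, 75) mm; axes as the reader's. The deck is 110 mm deep in x and ends at reader y = +92 mm with a lip 6 mm high. The dish may lie anywhere on it that is clear of the hatch.
- dish: Round closed petri dish, 62 mm across, 16 mm high, about 22 g, loose; it starts lying flat on the hatch, 10 mm or less off the hatch's centre. Origin at the centre of its underside, z up. Off the hatch means its centre at reader y above about +14 mm; touching the lip it is at about +61 mm.
- bottle: Capped clear glass reagent bottle, 56 mm across, 106 mm high, loose, standing on the bench to the left of the reader; origin at the centre of its underside. To be left alone.
- beaker: Small empty glass beaker, 50 mm across, 68 mm high, loose, farther left on the bench; origin at the centre of its underside. To be left alone.
- timer: Small flat bench timer, 58 x 66 x 18 mm, loose, lying on the bench, the farthest left; origin at the centre of its underside. To be left alone.
There are look-alikes about, which are no part of the job. What is shaped like the dish but yellow is not meant.

How it is judged:
On the way, in this order (a step that is already met when the one before it is completed fails the run):
1. the dish lies flat on the deck, off the hatch, the hatch still shut (y of dish in the frame of reader above 0.0125 m and angle between dish's own z axis and vertical below 0.08 rad and z of dish in the frame of reader between 0.072 and 0.079 m and value of joint hatch below 0.05 rad), for 0.2 s.
2. the fingers press the hatch in (value of joint hatch below -0.03 rad and contact force between the fingers and hatch above 0.5 N).
3. the hatch has popped and stays open by itself for a second (value of joint hatch above 0.9 rad and contact force between each of the fingers, the arm and hatch below 0.1 N), for 1 s.
At the end, for the whole second after the job is handed in: The hatch stands open by itself (above 0.9 rad). The dish lies flat (0.08 rad) and still on the deck, off the hatch: its centre at reader y +12.5 to +75 mm, x within 40 mm of the middle, underside at deck height (72 to 79 mm). Bottle, beaker and timer within 15 mm of their starts (value of joint hatch above 0.9 rad and y of dish in the frame of reader between 0.0125 and 0.075 m and x of dish in the frame of reader between -0.04 and 0.04 m and z of dish in the frame of reader between 0.072 and 0.079 m and angle between dish's own z axis and vertical below 0.08 rad and linear speed of dish below 0.02 m/s); the robot touches nothing.
It fails at once if the dish is lifted (more than 12 mm above the deck) (z of dish in the frame of reader above 0.088 m).
It fails at once if the dish is tipped or falls (angle between dish's own z axis and vertical above 0.4 rad or z of dish in the frame of reader below 0.06 m).
It fails at once if the hatch is pressed with more than 40 N (contact force between any of the fingers, the arm and hatch above 40 N).
It fails at once if the open hatch is pushed back down (value of joint hatch between 0.4 and 0.7 rad and velocity of joint hatch below -0.3 rad/s).
It fails at once if bottle, beaker or timer is moved by more than 15 mm (distance of any of bottle, beaker, timer from where it was at the start of the episode above 0.015 m).
It also fails if it takes over 42 s, if anything falls off the work surface, if the arm or the gripper's body presses on something with over 40 N, if the wrist force passes 120 N, or if a joint passes its speed limit or range.

### The arm

A 7-joint arm with a two-finger parallel gripper is mounted at the origin on a cart in front of the work surface, level with it; the furniture and walls round the work are solid. World frame = base frame: x ahead of the robot, y to its left, z up, the work surface at z = 0. Lengths are in m, angles in rad, forces in N, time in s.
With the tool pointing down it reaches from about 0.425 to 0.875 m from the base axis. Payload 4.7 kg.
Tool frame: the origin (TCP) lies where the fingers leave the gripper's body, on its centre line; the fingertips stand 70 mm ahead of it and the grasp point (between the pads) lies 51 mm ahead of it; z points along the fingers, y is the line along which they close (so a half turn about z gives the same grasp; the last joint's range is limited). The gripper opens to 87 mm and grips with 3 to 60 N. Pads are 19 mm wide; open, the fingers measure 117 mm over their backs; the gripper's body (75 mm by 190 mm) begins 51 mm behind the grasp point.
Start: joints at [-1.161, 0.321, -0.07, 1.45, 0.023, 1.371, -0.057], TCP at [0.251, 0.6, 0.292] pointing down, gripper open.
Joint ranges: [-2.86, 2.86], [-0.3, 2.09], [-1.38, 1.24], [0.06, 2.45], [-1.56, 4.7], [0.09, 2.05], [-2.69, 2.69]. Speed limits (rad/s): [2.57, 2.57, 3.14, 3.14, 3.14, 3.14, 3.14].

### API

Orientations are given as a rotation vector (axis times angle).
In Python, from bench import get_state, get_image, get_calibration, close_job gives the robot as it stands.
- The arm moves only by the tool send_rows, never from a script. Its argument "rows" is a list of rows, each an object of numbers: "hand": the finger opening in mm, from 0 to 87; "x", "y", "z": the shift along the world's x, y, z in mm; "roll": the turn about the world's z in degrees. A call has 1 to 10 rows; each row shifts and turns the commanded pose from where the row before left it; what a row does not reach is not made up. A row lasts 1/10 s, in which the tool goes at most 50 mm and 8.59 degrees, less where a joint would pass 70% of its speed; a pose out of reach is approached as far as the arm can. A call is refused whole if a number of a shift passes 50 or a number of a turn 8.59, either way. A call with a gripper value outside its range is refused whole. The fingers move at their own pace and stop on an object; "force" is the grip in N (left out, the last holds). Time passes only in rows, so rows that do not move let the fingers close. It gives the time, the measured TCP pose, the force, the opening and the grip force at its end, in the units of the state.
- get_state(): the state, without advancing time (a new reading comes with each control period).
- get_image(name): name is "side" or "top" or "wrist"; returns the picture (400x640x3 uint8, blue, green, red); there is no depth.
- get_calibration(name): a dict with "mtx" (3x3 intrinsics, pixels), "world_from_camera" (4x4, takes a point from camera to world coordinates). Camera axes: x right, y down, z forward; pixel columns grow to the right and rows downward; lengths in m; the calibration is good to about 2 mm. A picture is of the moment at which its call begins: read the wrist's pose just before it. get_calibration takes no time and is no camera call; for the wrist camera it gives the pose at the moment of the call.
- close_job(): hands the job in; it is judged then, once.
The state is a dict: "time": time; "joint_positions": joint angles; "qd": joint speeds; "joint_torque": joint torques, N m; "position": TCP position; "tool_rot": TCP orientation; "ft_force": force on the tool from outside, world axes, zero at the start; "torque": the same for the moment, N m; "grip_width": opening from 0.0 (shut) to 1.0 (fully open); "grip_force": force on a finger pad.
Only numpy, scipy, OpenCV 4.12 (cv2) and the standard library are available. Lean on these libraries where they do the work, as an engineer would, in place of code of your own. Each camera call takes 0.05 s, during which the arm holds its last target. There are 200 camera calls.

## Working session

There is one attempt and no reset: what is moved stays moved. The work goes in short steps, Python scripts to look and compute and a tool call to move; the robot and the scene stay as the last step left them, time stands still between calls to the robot, and variables do not carry over. Pictures are saved under pics/ and viewed, at most 10 in all, crops included, and the job is handed in when it is done.

Besides the shell and the picture viewer there is one more tool, called as a command line: name --argument value ..., lists and objects as JSON in quotes. send_rows: Moves the arm, as the interface text tells. Its arguments: {"type":"object","properties":{"rows":{"type":"array","items":{"type":"object","properties":{"hand":{"type":"number"},"x":{"type":"number"},"y":{"type":"number"},"z":{"type":"number"},"roll":{"type":"number"}}}},"force":{"type":"number"}},"required":["rows"]}

```bash
mkdir -p pics; cat > h.py <<'E'
import numpy as np,cv2
from bench import *
def ray(name,u,v,z,c=None):
    c=c or get_calibration(name);T=np.array(c["world_from_camera"]);K=np.array(c["mtx"])
    d=T[:3,:3]@np.linalg.solve(K,[u,v,1]);o=T[:3,3];return o+d*(z-o[2])/d[2]
def proj(name,p):
    c=get_calibration(name);T=np.linalg.inv(np.array(c["world_from_camera"]));q=np.array(c["mtx"])@(T[:3,:3]@np.array(p)+T[:3,3]);return q[:2]/q[2]
E
python3 - <<'E'
from h import *
s=get_state();print(s["time"],s["position"],s["tool_rot"],s["grip_width"])
for n in("top","side"):
    cv2.imwrite(f"pics/{n}0.png",get_image(n)); print(n,np.array(get_calibration(n)["world_from_camera"]).round(3).tolist())
E
```

```text
0.0 [0.25048742 0.59934404 0.29115562] [-6.17553314e-01 -3.08005220e+00  2.98694007e-03] 1.0005633862275485
top [[-0.01, -0.998, 0.059, 0.465], [-1.0, 0.008, -0.028, -0.211], [0.028, -0.059, -0.998, 1.21], [0.0, 0.0, 0.0, 1.0]]
side [[-1.0, -0.008, -0.012, 0.538], [0.006, 0.55, -0.835, 0.537], [0.013, -0.835, -0.55, 0.593], [0.0, 0.0, 0.0, 1.0]]
```

View pics/top0.png

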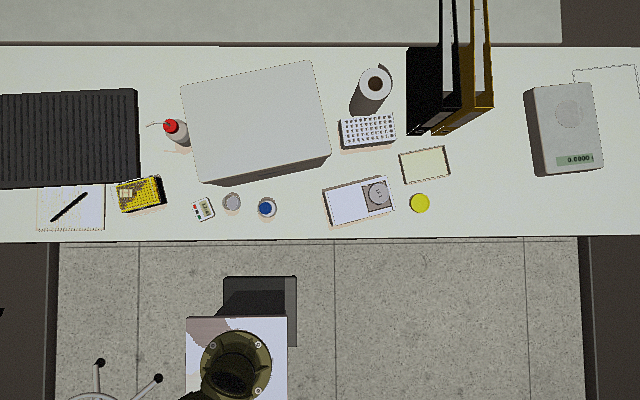

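View pics/side0.png

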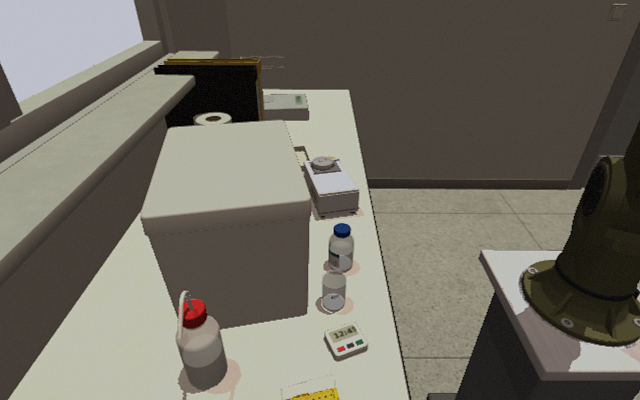

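The top view shows the reader at about (358,200) with the dish at (377,193). There are two dish-shaped things: the clear/grey one at (377,193) on the reader's hatch, and a yellow one at (420,203) on the bench. The clear one on the hatch fits, so I'll confirm it in an enlarged crop.

```bash
python3 - <<'E'
from h import *
i=cv2.imread("pics/top0.png")[165:235,310:440]
cv2.imwrite("pics/crop.png",cv2.resize(i,None,fx=6,fy=6,interpolation=cv2.INTER_CUBIC))
E
```

```text
(no output)
```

View pics/crop.png

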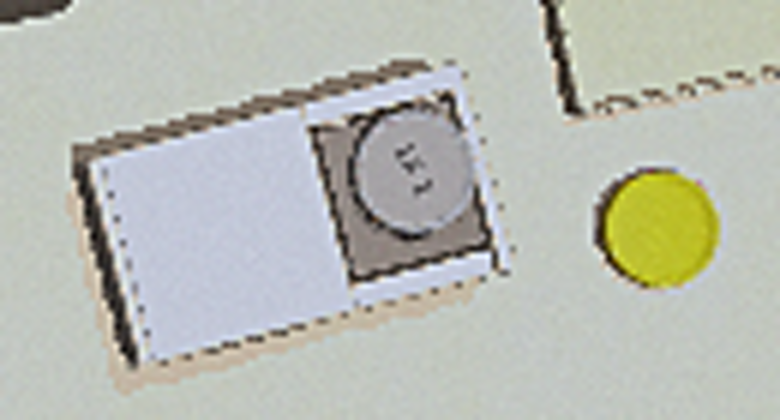

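```bash
python3 - <<'E'
from h import *
f=lambda u,v,z:ray("top",310+(u-2.5)/6,165+(v-2.5)/6,z)
R=np.array([f(*p,.075) for p in[(462,66),(507,270),(138,365),(92,158)]])
H=np.array([f(*p,.076) for p in[(312,125),(450,95),(490,245),(352,282)]])
D=f(412,170,.092)
print(R.round(4),"\n",H.round(4),"\nD",D)
ye=np.mean([R[3]-R[0],R[2]-R[1]],0);xe=np.mean([R[0]-R[1],R[3]-R[2]],0)
print(np.linalg.norm(ye),np.linalg.norm(xe),np.degrees(np.arctan2(-ye[0],ye[1])),np.degrees(np.arctan2(xe[1],xe[0])))
# fit reader pose from hatch+body corners
src=np.array([[55,-100],[55-110,-100],[-55,100],[55,100],[38,-18],[38,-88],[-38,-88],[-38,-18]])/1e3
dst=np.vstack([R,H])[:,:2]
a,b=src-src.mean(0),dst-dst.mean(0)
th=np.arctan2((a[:,0]*b[:,1]-a[:,1]*b[:,0]).sum(),(a*b).sum());r=np.array([[np.cos(th),-np.sin(th)],[np.sin(th),np.cos(th)]])
t=dst.mean(0)-r@src.mean(0)
print("th",np.degrees(th),"t",t,"res",((src@r.T+t)-dst).round(4).tolist())
print("dish reader",r.T@(D[:2]-t),"mark",r@[-.018,-.053]+t)
s=get_state();from scipy.spatial.transform import Rotation as Q
print(Q.from_rotvec(s["tool_rot"]).as_matrix().round(3))
for n,p in(("bottle",(266,207,.1)),("beaker",(232,201,.06))):print(n,ray("top",*p))
print(np.array(get_calibration("wrist")["world_from_camera"]).round(3))
E
```

```text
[[ 0.5856 -0.4709  0.075 ]
 [ 0.4814 -0.4917  0.075 ]
 [ 0.4353 -0.3034  0.075 ]
 [ 0.54   -0.2814  0.075 ]] 
 [[ 0.5559 -0.3934  0.076 ]
 [ 0.5707 -0.4642  0.076 ]
 [ 0.4941 -0.483   0.076 ]
 [ 0.476  -0.4123  0.076 ]] 
D [ 0.53161609 -0.44071947  0.092     ]
0.19439910273393898 0.1066296300846117 13.627450346185215 11.552154343800257
th 13.318120574472749 t [ 0.5112651 -0.3867532] res [[0.0023, -0.0005], [-0.0006, -0.0051], [-0.0006, 0.0012], [0.0017, 0.0046], [-0.0035, -0.0021], [-0.0021, 0.0006], [0.0004, 0.0019], [0.0024, -0.0007]]
dish reader [ 0.00737214 -0.05720291] mark [ 0.50595814 -0.44247426]
[[-0.923  0.385 -0.001]
 [ 0.385  0.923 -0.002]
 [-0.    -0.002 -1.   ]]
bottle [ 0.49221339 -0.10512743  0.1       ]
beaker [0.51244781 0.00214639 0.06      ]
[[ 0.386  0.881  0.274  0.176]
 [ 0.923 -0.368 -0.117  0.63 ]
 [-0.002  0.298 -0.955  0.383]
 [ 0.     0.     0.     1.   ]]
```

Confirmed: the clear, lettered disc at crop (412,170) lies on the grey hatch, and the yellow one stands on the bench. The reader is at about (0.511,-0.387) with a yaw of 13.3°. I'll go to the -y side of the dish with the fingers 40 mm apart across reader x, to push it as a two-point V.

send_rows --rows '[{"hand": 40, "x": 18, "y": -44, "z": 10, "roll": -5.4}, {"x": 18, "y": -44, "z": 10, "roll": -5.4}, {"x": 18, "y": -44, "z": 10, "roll": -5.4}, {"x": 18, "y": -44, "z": 10, "roll": -5.4}, {"x": 18, "y": -44, "z": 10, "roll": -5.4}, {"x": 18, "y": -44, "z": 10, "roll": -5.4}, {"x": 18, "y": -44, "z": 10, "roll": -5.4}, {"x": 18, "y": -44, "z": 10, "roll": -5.4}, {"x": 18, "y": -44, "z": 10, "roll": -5.4}, {"x": 18, "y": -44, "z": 10, "roll": -5.4}]'

```text
schema error: expected keys hand, x, y, z, roll
```

send_rows --rows '[{"x": 5, "y": -46}, {"x": 5, "y": -46}, {"x": 5, "y": -46}, {"x": 5, "y": -46}, {"x": 5, "y": -46}, {"x": 5, "y": -46}, {"x": 5, "y": -46}, {"x": 5, "y": -46}, {"x": 5, "y": -46}, {"x": 5, "y": -46}]'

```text
schema error: expected keys hand, x, y, z, roll
```

send_rows --rows '[{"x": 15, "y": -40}, {"x": 15, "y": -40}, {"x": 15, "y": -40, "z": -20}, {"x": 15, "y": -40, "z": -20}, {"x": 3, "y": -30, "z": -30}, {"z": -40}, {"z": -30}, {}]'

```text
schema error: expected keys hand, x, y, z, roll
```

```bash
python3 - <<'E'
from h import *
s=get_state();print(s["time"],s["position"],s["tool_rot"],s["grip_width"],s["ft_force"])
np.savez("w1.npz",**{k:np.array(v) for k,v in get_calibration("wrist").items() if k in("mtx","world_from_camera")})
cv2.imwrite("pics/w1.png",get_image("wrist"))
for p in [(-.018,-.053,.076),(.0074,-.0572,.092),(-.055,-.1,.075),(.055,-.1,.075),(.0,-.017,.075)]:
    a=np.radians(13.3);print(p,proj("wrist",[.5113+p[0]*np.cos(a)-p[1]*np.sin(a),-.3868+p[0]*np.sin(a)+p[1]*np.cos(a),p[2]]).round())
E
```

```text
0.1 [0.25050138 0.59939406 0.29127553] [-6.17524815e-01 -3.08007418e+00  2.66219652e-03] 1.0022260520893254 [-0.25599631  0.90611252 -0.15326495]
(-0.018, -0.053, 0.076) [-234.  578.]
(0.0074, -0.0572, 0.092) [-236.  602.]
(-0.055, -0.1, 0.075) [-272.  576.]
(0.055, -0.1, 0.075) [-203.  609.]
(0.0, -0.017, 0.075) [-210.  574.]
```

View pics/w1.png

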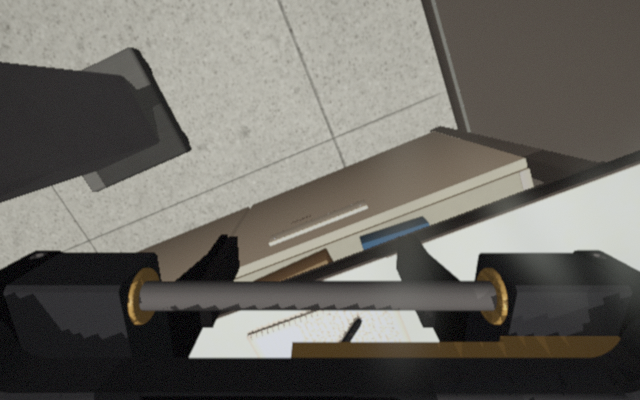

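The picture shows only the bench edge and notebook. The arm has not moved, because every row needs all five keys. I'll resend the rows in full.

send_rows --rows '[{"hand": 40, "x": 18, "y": -44, "z": 10, "roll": -5.4}, {"hand": 40, "x": 18, "y": -44, "z": 10, "roll": -5.4}, {"hand": 40, "x": 18, "y": -44, "z": 10, "roll": -5.4}, {"hand": 40, "x": 18, "y": -44, "z": 10, "roll": -5.4}, {"hand": 40, "x": 18, "y": -44, "z": 10, "roll": -5.4}, {"hand": 40, "x": 18, "y": -44, "z": 10, "roll": -5.4}, {"hand": 40, "x": 18, "y": -44, "z": 10, "roll": -5.4}, {"hand": 40, "x": 18, "y": -44, "z": 10, "roll": -5.4}, {"hand": 40, "x": 18, "y": -44, "z": 10, "roll": -5.4}, {"hand": 40, "x": 18, "y": -44, "z": 10, "roll": -5.4}]'

```text
time: 1.15
position: [0.4308, 0.1577, 0.3926]
tool_rot: [-1.953, -2.46, -0.001]
ft_force: [1.3, 0.0, 0.0]
grip_width: 0.465
grip_force: 0.0
```

send_rows --rows '[{"hand": 40, "x": 5, "y": -46, "z": 0, "roll": 0}, {"hand": 40, "x": 5, "y": -46, "z": 0, "roll": 0}, {"hand": 40, "x": 5, "y": -46, "z": 0, "roll": 0}, {"hand": 40, "x": 5, "y": -46, "z": 0, "roll": 0}, {"hand": 40, "x": 5, "y": -46, "z": 0, "roll": 0}, {"hand": 40, "x": 5, "y": -46, "z": 0, "roll": 0}, {"hand": 40, "x": 5, "y": -46, "z": 0, "roll": 0}, {"hand": 40, "x": 5, "y": -46, "z": 0, "roll": 0}, {"hand": 40, "x": 5, "y": -46, "z": 0, "roll": 0}, {"hand": 40, "x": 5, "y": -46, "z": 0, "roll": 0}]'

```text
time: 2.15
position: [0.4805, -0.3018, 0.3926]
tool_rot: [1.947, 2.464, 0.002]
ft_force: [0.1, -0.1, -0.0]
grip_width: 0.459
grip_force: 0.0
```

send_rows --rows '[{"hand": 40, "x": 15, "y": -40, "z": 0, "roll": 0}, {"hand": 40, "x": 15, "y": -40, "z": 0, "roll": 0}, {"hand": 40, "x": 15, "y": -40, "z": -20, "roll": 0}, {"hand": 40, "x": 15, "y": -40, "z": -20, "roll": 0}, {"hand": 40, "x": 3, "y": -30, "z": -30, "roll": 0}, {"hand": 40, "x": 0, "y": 0, "z": -40, "roll": 0}, {"hand": 40, "x": 0, "y": 0, "z": -30, "roll": 0}, {"hand": 40, "x": 0, "y": 0, "z": 0, "roll": 0}, {"hand": 40, "x": 0, "y": 0, "z": 0, "roll": 0}]'

```text
time: 3.05
position: [0.5439, -0.49, 0.2525]
tool_rot: [-1.948, -2.464, 0.0]
ft_force: [-0.1, 0.3, 0.5]
grip_width: 0.455
grip_force: 0.0
```

```bash
python3 - <<'E'
from h import *
s=get_state();print(s["time"],s["position"],s["tool_rot"],s["grip_width"],s["ft_force"])
np.savez("w1.npz",**{k:np.array(v) for k,v in get_calibration("wrist").items() if k in("mtx","world_from_camera")})
cv2.imwrite("pics/w2.png",get_image("wrist"))
for p in [(-.018,-.053,.076),(.0074,-.0572,.092),(-.055,-.1,.075),(.055,-.1,.075),(.0,-.017,.075)]:
    a=np.radians(13.3);print(p,proj("wrist",[.5113+p[0]*np.cos(a)-p[1]*np.sin(a),-.3868+p[0]*np.sin(a)+p[1]*np.cos(a),p[2]]).round())
E
```

```text
3.05 [ 0.54388871 -0.48995951  0.25246277] [-1.94778804e+00 -2.46414440e+00  1.67803751e-04] 0.45521211724125127 [-0.09842046  0.30756394  0.50463924]
(-0.018, -0.053, 0.076) [285. 128.]
(0.0074, -0.0572, 0.092) [316. 136.]
(-0.055, -0.1, 0.075) [243. 184.]
(0.055, -0.1, 0.075) [371. 184.]
(0.0, -0.017, 0.075) [306.  81.]
```

View pics/w2.png

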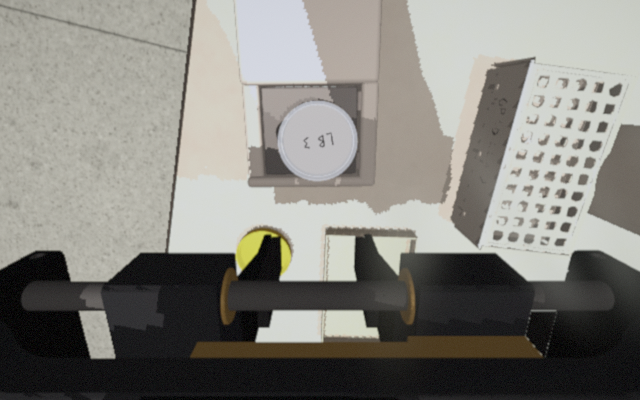

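The wrist view shows the clear dish "LB 3" on the hatch at (318,139), centred between the fingertips (265/370,238). The reader's end corners are at (248,185) and (376,183), so its origin lies about 4 mm further in x than I estimated. The alignment is good, so I'll descend until the tips are at z≈0.082 and push along reader +y.

send_rows --rows '[{"hand": 40, "x": 0, "y": 0, "z": -40, "roll": 0}, {"hand": 40, "x": 0, "y": 0, "z": -40, "roll": 0}, {"hand": 40, "x": 0, "y": 0, "z": -20, "roll": 0}, {"hand": 40, "x": 0, "y": 0, "z": 0, "roll": 0}, {"hand": 40, "x": 0, "y": 0, "z": 0, "roll": 0}]'

```text
time: 3.6
position: [0.5446, -0.491, 0.155]
tool_rot: [1.946, 2.462, -0.0]
ft_force: [-0.2, -1.1, 0.3]
grip_width: 0.461
grip_force: 0.0
```

send_rows --rows '[{"hand": 40, "x": -2, "y": 8, "z": 0, "roll": 0}, {"hand": 40, "x": -2, "y": 6, "z": 0, "roll": 0}, {"hand": 40, "x": -1, "y": 6, "z": 0, "roll": 0}, {"hand": 40, "x": -2, "y": 8, "z": 0, "roll": 0}, {"hand": 40, "x": -2, "y": 8, "z": 0, "roll": 0}, {"hand": 40, "x": -2, "y": 8, "z": 0, "roll": 0}, {"hand": 40, "x": -2, "y": 8, "z": 0, "roll": 0}, {"hand": 40, "x": -2, "y": 8, "z": 0, "roll": 0}]'

```text
time: 4.4
position: [0.5285, -0.4295, 0.1523]
tool_rot: [1.948, 2.464, 0.0]
ft_force: [-0.2, -0.4, 0.9]
grip_width: 0.457
grip_force: 0.4
```

```bash
python3 - <<'E'
from h import *
s=get_state();print(s["time"],s["position"],s["tool_rot"],s["grip_width"],s["ft_force"])
cv2.imwrite("pics/w3.png",get_image("wrist"))
E
```

```text
4.4 [ 0.52850886 -0.42951388  0.15230787] [1.94847257e+00 2.46415004e+00 3.57812037e-05] 0.4574614744630713 [-0.24831044 -0.3998345   0.94763045]
```

View pics/w3.png

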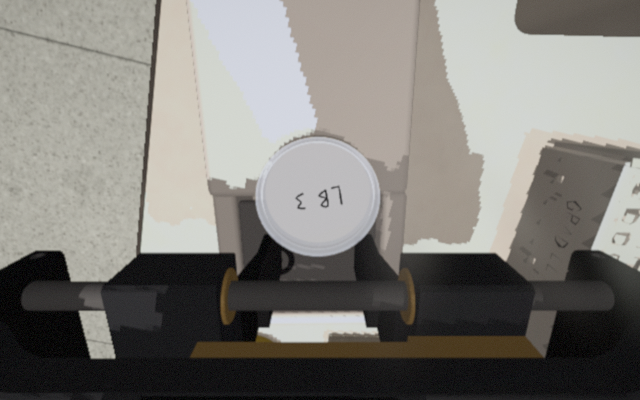

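The dish at (318,196) is seated in the V of the fingers and is crossing the hatch edge (row 190). The ring mark is showing at (287,262). I'll push 52 mm further, back off and rise.

send_rows --rows '[{"hand": 40, "x": -2, "y": 8, "z": 0, "roll": 0}, {"hand": 40, "x": -2, "y": 8, "z": 0, "roll": 0}, {"hand": 40, "x": -2, "y": 8, "z": 0, "roll": 0}, {"hand": 40, "x": -2, "y": 8, "z": 0, "roll": 0}, {"hand": 40, "x": -2, "y": 8, "z": 0, "roll": 0}, {"hand": 40, "x": -1, "y": 6, "z": 0, "roll": 0}, {"hand": 40, "x": -1, "y": 4, "z": 0, "roll": 0}, {"hand": 40, "x": 0, "y": 2, "z": 0, "roll": 0}, {"hand": 40, "x": 0, "y": 0, "z": 0, "roll": 0}]'

```text
time: 5.35
position: [0.5168, -0.378, 0.1523]
tool_rot: [1.948, 2.464, 0.0]
ft_force: [0.4, -0.4, 0.9]
grip_width: 0.458
grip_force: 0.0
```

send_rows --rows '[{"hand": 40, "x": 1, "y": -5, "z": 0, "roll": 0}, {"hand": 40, "x": 3, "y": -15, "z": 0, "roll": 0}, {"hand": 0, "x": 6, "y": -25, "z": 20, "roll": 0}, {"hand": 0, "x": 6, "y": -25, "z": 30, "roll": 0}, {"hand": 0, "x": 5, "y": -20, "z": 30, "roll": 0}, {"hand": 0, "x": 0, "y": 0, "z": 0, "roll": 0}, {"hand": 0, "x": 0, "y": 0, "z": 0, "roll": 0}, {"hand": 0, "x": 0, "y": 0, "z": 0, "roll": 0}]'

```text
time: 6.15
position: [0.5374, -0.4675, 0.2309]
tool_rot: [-1.947, -2.463, -0.001]
ft_force: [-0.2, -0.0, -0.6]
grip_width: 0.034
grip_force: 0.0
```

```bash
python3 - <<'E'
from h import *
s=get_state();print(s["time"],s["position"],s["tool_rot"],s["grip_width"],s["ft_force"])
c=get_calibration("wrist");np.savez("w4.npz",mtx=c["mtx"],world_from_camera=c["world_from_camera"])
cv2.imwrite("pics/w4.png",get_image("wrist"))
E
```

```text
6.15 [ 0.53742446 -0.46754505  0.23088533] [-1.94732286e+00 -2.46265871e+00 -1.01813756e-03] 0.03402521032463909 [-0.16971555 -0.04512926 -0.58645843]
```

View pics/w4.png

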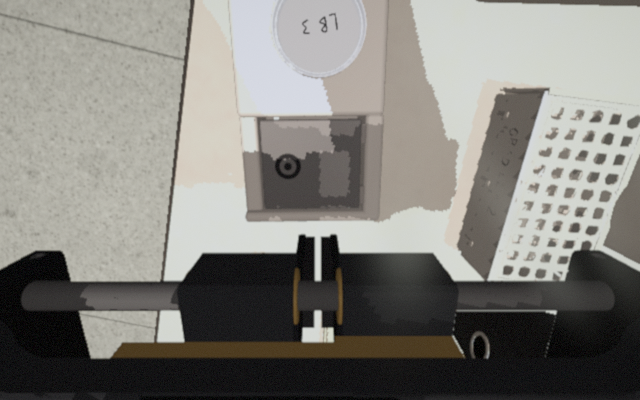

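The hatch is shut and clear, with the ring mark at (288,166). The dish lies on the deck at (320,30).

```bash
python3 - <<'E'
from h import *
c=dict(np.load("w4.npz"));M=ray("w",288,166,.076,c);D=ray("w",320,30,.091,c)
a=np.radians(13.3);r=np.array([[np.cos(a),-np.sin(a)],[np.sin(a),np.cos(a)]])
print("mark",M,"dish rel reader mm",(r.T@(D-M)[:2])*1e3+[-18,-53])
p=get_state()["position"];T=M[:2]+r@[-.005,0];print("move mm",(T-p[:2])*1e3,"z to surface",(.076+.07-p[2])*1e3)
E
```

```text
mark [ 0.50881914 -0.44392805  0.076     ] dish rel reader mm [ 6.27081988 38.86458955]
move mm [-33.58458364  22.06885543] z to surface -84.677924364
```

send_rows --rows '[{"hand": 0, "x": -34, "y": 22, "z": 0, "roll": 0}, {"hand": 0, "x": 0, "y": 0, "z": -30, "roll": 0}, {"hand": 0, "x": 0, "y": 0, "z": -30, "roll": 0}, {"hand": 0, "x": 0, "y": 0, "z": -18, "roll": 0}, {"hand": 0, "x": 0, "y": 0, "z": 0, "roll": 0}, {"hand": 0, "x": 0, "y": 0, "z": 0, "roll": 0}, {"hand": 0, "x": 0, "y": 0, "z": 0, "roll": 0}, {"hand": 0, "x": 0, "y": 0, "z": 0, "roll": 0}]'

```text
time: 7.0
position: [0.5041, -0.447, 0.1558]
tool_rot: [1.947, 2.462, -0.0]
ft_force: [0.1, -0.1, 0.6]
grip_width: 0.004
grip_force: 0.0
```

send_rows --rows '[{"hand": 0, "x": 0, "y": 0, "z": -3, "roll": 0}, {"hand": 0, "x": 0, "y": 0, "z": -2, "roll": 0}, {"hand": 0, "x": 0, "y": 0, "z": -1, "roll": 0}, {"hand": 0, "x": 0, "y": 0, "z": 0, "roll": 0}, {"hand": 0, "x": 0, "y": 0, "z": 0, "roll": 0}]'

```text
time: 7.5
position: [0.5036, -0.4462, 0.1483]
tool_rot: [1.949, 2.464, 0.0]
ft_force: [0.4, 0.1, -0.6]
grip_width: 0.005
grip_force: 0.0
```

send_rows --rows '[{"hand": 0, "x": 0, "y": 0, "z": -1, "roll": 0}, {"hand": 0, "x": 0, "y": 0, "z": -1, "roll": 0}, {"hand": 0, "x": 0, "y": 0, "z": -1, "roll": 0}, {"hand": 0, "x": 0, "y": 0, "z": 0, "roll": 0}, {"hand": 0, "x": 0, "y": 0, "z": 0, "roll": 0}]'

```text
time: 8.0
position: [0.5036, -0.4463, 0.1456]
tool_rot: [1.949, 2.464, 0.0]
ft_force: [-1.3, 1.0, 3.2]
grip_width: 0.004
grip_force: 1.7
```

send_rows --rows '[{"hand": 0, "x": 0, "y": 0, "z": -1, "roll": 0}, {"hand": 0, "x": 0, "y": 0, "z": -1, "roll": 0}, {"hand": 0, "x": 0, "y": 0, "z": 0, "roll": 0}, {"hand": 0, "x": 0, "y": 0, "z": 0, "roll": 0}]'

```text
time: 8.4
position: [0.5036, -0.4464, 0.1433]
tool_rot: [1.949, 2.464, -0.0]
ft_force: [-1.3, 0.5, 3.9]
grip_width: 0.007
grip_force: 2.1
```

send_rows --rows '[{"hand": 0, "x": 0, "y": 0, "z": -1, "roll": 0}, {"hand": 0, "x": 0, "y": 0, "z": -1, "roll": 0}, {"hand": 0, "x": 0, "y": 0, "z": 0, "roll": 0}, {"hand": 0, "x": 0, "y": 0, "z": 0, "roll": 0}]'

```text
time: 8.8
position: [0.5036, -0.4464, 0.1413]
tool_rot: [1.949, 2.464, -0.0]
ft_force: [-1.6, 0.3, 4.7]
grip_width: 0.003
grip_force: 2.3
```

send_rows --rows '[{"hand": 0, "x": 0, "y": 0, "z": -0.5, "roll": 0}, {"hand": 0, "x": 0, "y": 0, "z": 0, "roll": 0}, {"hand": 0, "x": 0, "y": 0, "z": 4, "roll": 0}, {"hand": 0, "x": 0, "y": 0, "z": 8, "roll": 0}, {"hand": 0, "x": 0, "y": 0, "z": 15, "roll": 0}, {"hand": 0, "x": -5, "y": 0, "z": 20, "roll": 0}, {"hand": 0, "x": -10, "y": 0, "z": 30, "roll": 0}, {"hand": 0, "x": -15, "y": 0, "z": 35, "roll": 0}, {"hand": 0, "x": -10, "y": 0, "z": 30, "roll": 0}, {"hand": 0, "x": 0, "y": 0, "z": 0, "roll": 0}]'

```text
time: 9.8
position: [0.4621, -0.4492, 0.2894]
tool_rot: [1.947, 2.454, 0.0]
ft_force: [0.5, -0.5, 0.4]
grip_width: 0.003
grip_force: 0.0
```

send_rows --rows '[{"hand": 0, "x": 0, "y": 0, "z": 0, "roll": 0}, {"hand": 0, "x": 0, "y": 0, "z": 0, "roll": 0}, {"hand": 0, "x": 0, "y": 0, "z": 0, "roll": 0}, {"hand": 0, "x": 0, "y": 0, "z": 0, "roll": 0}, {"hand": 0, "x": 0, "y": 0, "z": 0, "roll": 0}, {"hand": 0, "x": 0, "y": 0, "z": 0, "roll": 0}, {"hand": 0, "x": 0, "y": 0, "z": 0, "roll": 0}, {"hand": 0, "x": 0, "y": 0, "z": 0, "roll": 0}, {"hand": 0, "x": 0, "y": 0, "z": 0, "roll": 0}, {"hand": 0, "x": 0, "y": 0, "z": 0, "roll": 0}]'

```text
time: 10.8
position: [0.4636, -0.4463, 0.2828]
tool_rot: [1.949, 2.464, 0.0]
ft_force: [0.3, 0.5, -0.5]
grip_width: 0.006
grip_force: 0.0
```

send_rows --rows '[{"hand": 0, "x": 0, "y": 0, "z": 0, "roll": 0}, {"hand": 0, "x": 0, "y": 0, "z": 0, "roll": 0}, {"hand": 0, "x": 0, "y": 0, "z": 0, "roll": 0}, {"hand": 0, "x": 0, "y": 0, "z": 0, "roll": 0}, {"hand": 0, "x": 0, "y": 0, "z": 0, "roll": 0}, {"hand": 0, "x": 0, "y": 0, "z": 0, "roll": 0}, {"hand": 0, "x": 0, "y": 0, "z": 0, "roll": 0}, {"hand": 0, "x": 0, "y": 0, "z": 0, "roll": 0}, {"hand": 0, "x": 0, "y": 0, "z": 0, "roll": 0}, {"hand": 0, "x": 0, "y": 0, "z": 0, "roll": 0}]'

```text
time: 11.8
position: [0.4636, -0.4462, 0.2828]
tool_rot: [1.949, 2.464, 0.0]
ft_force: [-0.3, -0.6, 0.1]
grip_width: 0.006
grip_force: 0.0
```

```bash
python3 - <<'E'
from h import *
a=get_image("wrist");b=get_image("side")
b=cv2.resize(b[130:330,230:430],(400,400));cv2.imwrite("pics/w5.png",np.hstack([cv2.resize(a,None,fx=.625,fy=.625),b[:250]]))
E
```

```text
(no output)
```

View pics/w5.png

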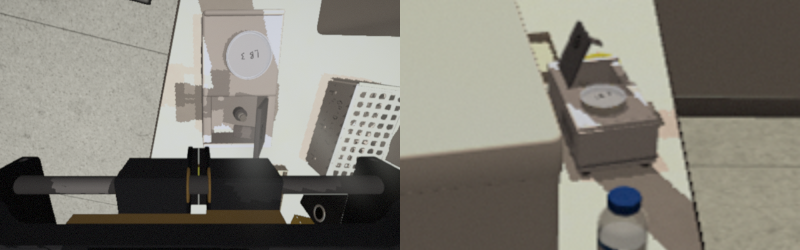

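The hatch stands open at about (575,52) in the right-hand picture, with the gripper clear of it. The dish lies flat on the deck at (603,97), and the bottle is in its place. It has stayed open through the two-second watch, so I'm handing in.

```bash
python3 -c "
from bench import *
print(close_job())"
```

```text
the job is handed in; nothing more can be done
None
```

The job is handed in: the dish was slid flat onto the deck at about reader y +39 mm, the hatch popped with one gentle press (about 5 N) and stayed open for the two-second watch, and the bottle, beaker and timer were never approached; `close_job()` returned no score.

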